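# Fit the keyed sanding drum on the spindle sander

## Task

Take the wide orange sanding drum from the wooden board, lower it over the sander's spindle and, pressing lightly, turn it until its keyways find the two keys and it drops fully home on the spindle flange; do not force it. Then swing the green keeper arm over the drum as far as its stop, let go, and leave the other things on the bench as they are.

Things in the scene. Friction and masses are not known exactly. Their poses are not given: they have to be found in the camera images.
- drum: Sanding drum, standing loose: orange-brown sleeve 76 mm across, 80 mm tall, on a black core; above it a bare aluminium collar 40 mm across, 34 mm tall, to hold it by (114 mm in all, 0.4 to 0.75 kg). Origin: centre of its underside, z up. A bore 26 mm wide with two opposite keyways (at +x and -x, 10.5 mm wide, reaching 18.5 mm from the axis) runs right through, seen from above.
- spindle: The sander's upright spindle: origin on its axis at the plate's top, 12 mm above the bench. Flange 56 mm across, 8 mm high; on it a steel shaft 24 mm across rising 77 mm above the flange, then a nose tapering to 14 mm across at 87 mm. It is braked (turns only above 0.5 N m) and may stand at any angle.
- spindle_seat (a point): Centre of the top face of the spindle's flange, where the drum's underside rests when home; turns with the spindle, z up. Two opposite brass keys at its +x and -x, 8 mm wide, reaching 17.5 mm from the axis, run from here up to 50 mm; above that the shaft is plain, so a drum out of line stops 50 mm above home. In line within about 4 degrees it goes down, either way round.
- sander: The spindle sander's grey table plate, 300 by 260 mm, 12 mm thick, let into the bench. Origin under its centre; the spindle stands at x -20, y +30 mm and the keeper's post at x +85, y -75 mm in its frame.
- keeper (a joint): Swing of the green keeper arm about its upright post, rad: 0 at its stop with the rubber pad centred over the spindle, growing counter-clockwise (seen from above) as it swings away, up to 1.8. About 0.15 N m of friction; it stays where left. The pad's underside is 139 mm above the bench, 5 mm over a drum that is home; a drum that is not home blocks it.
- keeper_knob (a point): Middle of the grip of the black upright knob on the end of the keeper arm, over its pad: a round knob 26 mm across, from 23 mm below this point, where the arm's top is, to 25 mm above it. It lies 190 mm above the bench and 148 mm from the pivot.
- keeper_pivot (a point): Point on the keeper arm's upright turning axis, at the height of keeper_knob. The steel post there is 26 mm across; the arm's hub is 44 mm across.
- board: Fixed wooden board 270 by 250 by 12 mm on which the drum, the bobbin and the tin stand, in any order. Origin under its centre.
- bobbin: Bystander: slim dark grey sanding bobbin standing on the board, 48 mm across and 80 mm tall, with a steel stub 24 mm across to 102 mm. Origin at the centre of its underside.
- tin: Bystander: tin with a yellow label standing on the board, 68 mm across and 80 mm tall. Origin at the centre of its underside.
- glue: Bystander: yellow glue bottle with an orange cap standing behind the sander, to its right as the robot sees it, 56 mm across and 150 mm tall. Origin at the centre of its underside.
- offcut: Bystander: rebated sash offcut lying behind the sander, 50 by 160 by 50 mm. Origin under its centre.
- tape: Bystander: roll of blue tape lying flat behind the board, 100 mm across and 24 mm high. Origin under its centre.
- brush: Bystander: brush about 200 mm long lying between the robot and the sander, to the robot's right.
- scraper: Bystander: scraper about 200 mm long lying between the robot and the board, to the robot's left.
There are look-alikes about, which are no part of the job. What is shaped like the drum but pink is not meant.

How it is judged (in metres and radians):
On the way, in this order (a step that is already met when the one before it is completed fails the run):
1. the drum is home on the spindle flange, its keyways on the keys, with the keeper arm still swung away (z of drum in the frame of spindle_seat below 0.004 m and horizontal distance between drum and spindle_seat below 0.004 m and angle between the x axis of drum and the x axis of spindle_seat, either way round below 0.2 rad and value of joint keeper above 0.5 rad), for 0.2 s.
2. the keeper arm is swung over the drum to its stop (value of joint keeper below 0.06 rad), for 0.2 s.
At the end, for the whole second after the job is handed in: The drum stands home on the spindle: underside within 4 mm of the flange, within 4 mm of the axis, keyways in line with the keys within 0.2 rad, upright and at rest; the keeper arm is within 0.06 rad of its stop over the drum, and everything is released (z of drum in the frame of spindle_seat below 0.004 m and horizontal distance between drum and spindle_seat below 0.004 m and angle between the x axis of drum and the x axis of spindle_seat, either way round below 0.2 rad and angle between drum's own z axis and vertical below 0.06 rad and value of joint keeper below 0.06 rad and linear speed of drum below 0.02 m/s); the robot touches nothing.
It fails at once if the drum is tipped over (angle between drum's own z axis and vertical above 0.6 rad).
It fails at once if the drum is forced onto the spindle (over 80 N between them) (contact force between drum and spindle above 80 N).
It fails at once if another thing on the bench is knocked or moved by more than 50 mm (distance of any of bobbin, tin, glue, offcut, tape, brush, scraper from where it was at the start of the episode above 0.05 m or angle between any of bobbin, tin, glue's own z axis and vertical above 0.5 rad).
It also fails if it takes over 58 s, if anything falls off the work surface, if the arm or the gripper's body presses on something with over 40 N, if the wrist force passes 120 N, or if a joint passes its speed limit or range.

## Robot

A 7-joint arm with a two-finger parallel gripper is mounted at the origin on the work surface. World frame = base frame: x ahead of the robot, y to its left, z up, the work surface at z = 0. Lengths are in mm, angles in rad, forces in N, time in s.
With the tool pointing down it reaches from about 425 to 950 mm from the base axis. Payload 16.7 kg.
Tool frame: the origin (TCP) lies midway between the tips of the shut fingers; the grasp point (between the pads) lies 19 mm behind it; z points along the fingers, y is the direction in which the jaws open and shut (so a half turn about z gives the same grasp; the last joint's range is limited). The gripper opens to 94 mm and grips with 3 to 60 N. Pads are 16 mm wide; open, the fingers measure 119 mm over their backs; the gripper's body (75 mm by 177 mm) begins 78 mm behind the grasp point.
Start: joints at [-1.419, 0.426, 0.074, 1.606, -0.034, 1.111, -0.067], TCP at [200.641, 644.451, 205.467] pointing down, gripper open.
Joint ranges: [-2.85, 2.85], [-0.5, 2.14], [-1.23, 1.37], [0.21, 2.46], [-1.02, 4.16], [0.16, 2.05], [-2.73, 2.73]. Speed limits (rad/s): [1.89, 1.89, 2.39, 2.39, 3.01, 3.01, 3.01].

## Interface

Orientations are given as [roll, pitch, yaw] about the fixed x, y, z axes, in that order (R = Rz(yaw) Ry(pitch) Rx(roll)).
In Python, from cell import get_state, grab_frame, close_job gives the robot as it stands. The module is installed in compiled form; this text tells all that it offers.
- The arm moves only by the tool jog_arm, never from a script. Its argument "moves" is a list that holds one entry, the list of rows, each a list of 7 numbers: the turn, a rotation vector about the tool's x, y, z scaled (see below), then the shift along the tool's x, y, z scaled (see below), then the finger opening in mm, from 0 to 94. A call has 1 to 8 rows; each row shifts and turns the pose as measured when the row begins, along the tool's axes as they then stand; what a row does not reach is not made up. The controller multiplies each number of a shift by 50 mm and each number of a turn by 6 degrees. A row lasts 1/10 s, in which the tool goes at most 50 mm and 8.59 degrees, less where a joint would pass 70% of its speed; a pose out of reach is approached as far as the arm can. A call with a number of a shift or a turn outside -1 to 1 is refused whole. A call with a gripper value outside its range is refused whole. The fingers move at their own pace and stop on an object; the grip force is fixed at half the most. Time passes only in rows, so rows that do not move let the fingers close. It gives the time, the measured TCP pose, the force and the opening at its end, in the units of the state.
- get_state(): the state, without advancing time (a new reading comes with each control period).
- grab_frame(name): name is "side" or "top"; returns a dict with "frame" (420x560x3 uint8, red, green, blue), "intrinsics" (3x3 intrinsics, pixels), "eye" and "orientation" of the camera in the world. Camera axes: x right, y down, z forward; pixel columns grow to the right and rows downward; lengths in mm; the calibration is good to about 2 mm. A picture is of the moment at which its call begins. There is no depth.
- close_job(): hands the job in, once; it reports no verdict.
The state is a dict: "t": time; "joint_pos": joint angles; "qd": joint speeds; "effort": joint torques, N m; "tool_pos": TCP position; "tool_rot": TCP orientation; "ft_force": force on the tool from outside, world axes, zero at the start; "moment": the same for the moment, N m; "grip_width": finger opening in mm.
Only numpy, scipy, OpenCV 4.12 (cv2) and the standard library are available. Lean on these libraries where they do the work, as an engineer would, in place of code of your own. Each camera call takes 0.05 s, during which the arm holds its last target.

## Working session

There is one attempt and no reset: what is moved stays moved. The work goes in short steps, Python scripts to look and compute and a tool call to move; the robot and the scene stay as the last step left them, time stands still between calls to the robot, and variables do not carry over. Pictures are saved under pics/ and viewed, and the job is handed in when it is done.

Besides the shell and the picture viewer there is one more tool, called after ">>>" as name(argument=value, ...) on one line, values as JSON. jog_arm: Moves the arm, as the interface text tells. Shifts and turns lie within -1 to 1; 1 stands for 50 mm of shift or 6 degrees of turn. Its arguments: {"type":"object","properties":{"moves":{"type":"array"}},"required":["moves"]}

```bash
mkdir -p pics; python3 - <<'E'
from cell import *
import cv2,pickle
s=get_state();print(s)
for n in("side","top"):
    f=grab_frame(n);pickle.dump(f,open(f"{n}0.pkl","wb"));cv2.imwrite(f"pics/{n}0.png",f["frame"][:,:,::-1])
    print(n,f["intrinsics"],f["eye"],f["orientation"])
E
```

```text
{'t': 0.0, 'joint_pos': array([-1.41850287,  0.42673177,  0.07389339,  1.60660267, -0.03411506,
        1.11076227, -0.0670994 ]), 'qd': array([-1.87714075e-04,  4.37349991e-05, -6.73976593e-04, -1.36545814e-03,
       -8.55646320e-04,  4.35718550e-05,  1.30358461e-03]), 'effort': array([-5.33485163e-04, -9.35828590e+01,  3.66587676e+00, -4.54201019e+01,
       -4.89632261e-02,  2.03732494e-02,  1.50533142e-04]), 'tool_pos': array([200.55671835, 644.07300674, 204.77894263]), 'tool_rot': array([-3.14035316e+00,  9.62344985e-05,  2.83972293e+00]), 'ft_force': array([-0.34237222,  0.29445485, -0.24655373]), 'moment': array([ 0.01875736, -0.00045435,  0.0071215 ]), 'grip_width': 94.16054100920994}
side [[435.20104421   0.         278.13734391]
 [  0.         435.20104421 208.16578045]
 [  0.           0.           1.        ]] [-166.67333833 -731.32767833  966.52982628] [-2.26927971 -0.01275691 -0.76041471]
top [[390.11519393   0.         277.90455766]
 [  0.         390.11519393 200.05158778]
 [  0.           0.           1.        ]] [ 433.74775906  -15.53306396 1205.44240838] [-3.05725372 -0.00573322 -1.54598372]
```

View pics/side0.png

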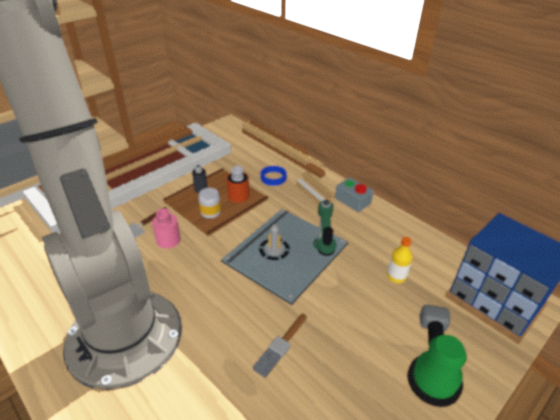

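View pics/top0.png

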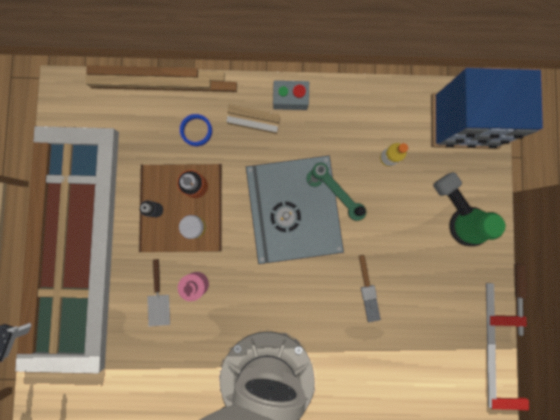

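```bash
python3 - <<'E'
import cv2
t=cv2.imread("pics/top0.png");s=cv2.imread("pics/side0.png")
a=cv2.resize(t[150:250,130:270],(784,560),interpolation=cv2.INTER_CUBIC);cv2.imwrite("pics/tz.png",a)
a=cv2.resize(t[150:270,230:380],(750,600),interpolation=cv2.INTER_CUBIC);cv2.imwrite("pics/tz2.png",a)
a=cv2.resize(s[150:290,170:350],(771,600),interpolation=cv2.INTER_CUBIC);cv2.imwrite("pics/sz.png",a)
E
```

```text
(no output)
```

View pics/tz.png

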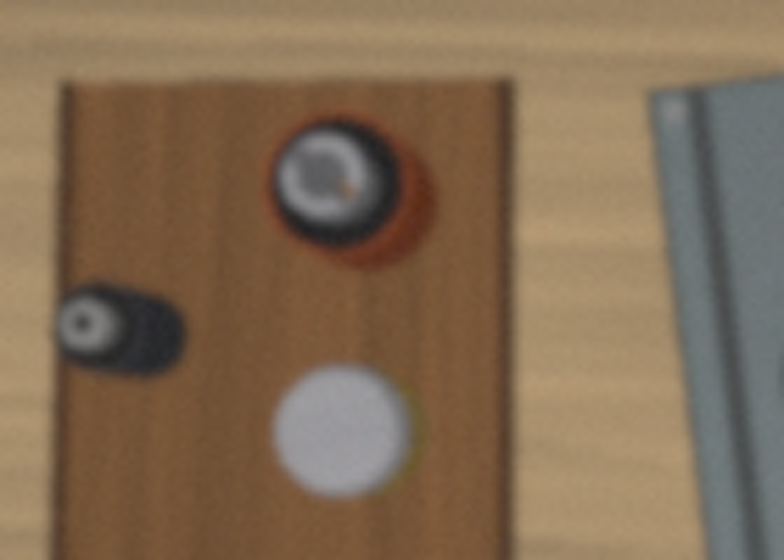

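View pics/tz2.png

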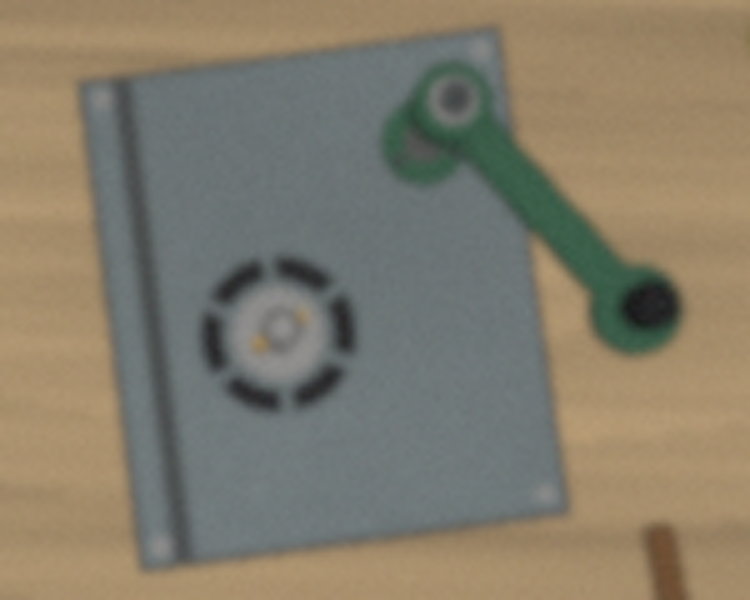

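View pics/sz.png

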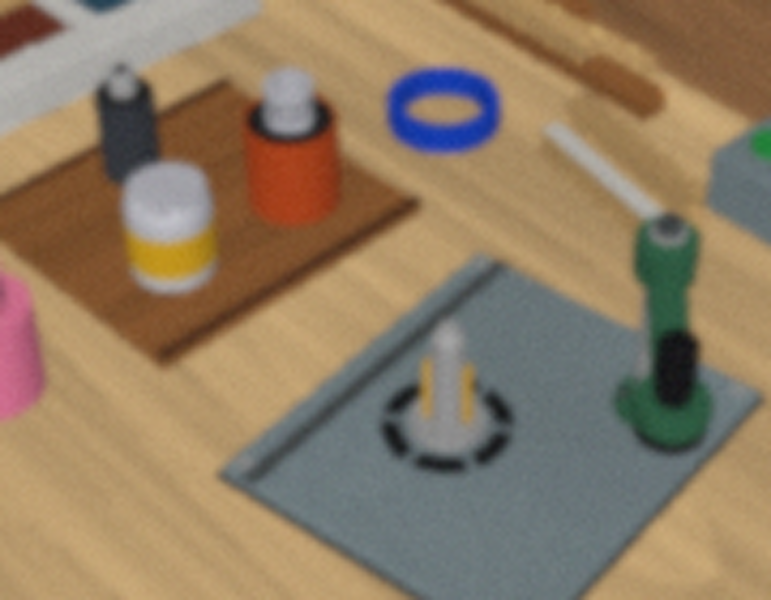

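```bash
cat > h.py <<'E'
import numpy as np,cv2,pickle
from scipy.spatial.transform import Rotation as R
def cam(f): return np.array(f["intrinsics"]),np.array(f["eye"]),R.from_euler('xyz',f["orientation"]).as_matrix()
def ray(f,u,v,z):
    K,e,M=cam(f); d=M@np.linalg.inv(K)@np.array([u,v,1.]); return (e+d*(z-e[2])/d[2])
def proj(f,p):
    K,e,M=cam(f); q=K@(M.T@(np.array(p)-e)); return q[:2]/q[2]
def tri(f1,p1,f2,p2):
    A=[];b=[]
    for f,p in((f1,p1),(f2,p2)):
        K,e,M=cam(f); d=M@np.linalg.inv(K)@np.array([*p,1.]); d/=np.linalg.norm(d); P=np.eye(3)-np.outer(d,d);A.append(P);b.append(P@e)
    x,*_=np.linalg.lstsq(np.vstack(A),np.hstack(b),rcond=None); return x
def rect(f,c,z,half,n=600):
    # orthorectify plane z around c; up=+x left=+y
    g=np.linspace(half,-half,n); pts=[proj(f,[c[0]+a,c[1]+b,z]) for a,b in((half,half),(half,-half),(-half,-half),(-half,half))]
    H=cv2.getPerspectiveTransform(np.float32(pts),np.float32([[0,0],[n,0],[n,n],[0,n]]))
    return cv2.warpPerspective(f["frame"][:,:,::-1],H,(n,n),flags=cv2.INTER_CUBIC)
E
python3 - <<'E'
from h import *
t=pickle.load(open("top0.pkl","rb"));s=pickle.load(open("side0.pkl","rb"))
tz2=lambda x,y:(230+x/5,150+y/5); tz=lambda x,y:(130+x/5.6,150+y/5.6)
print("ring z12",ray(t,*tz2(279,334),12))
print("nose z107",ray(t,*tz2(283,328),107))
print("brass z70",ray(t,*tz2(260,343),70),ray(t,*tz2(305,315),70))
print("hub top", ray(t,*tz2(454,98),190),"knob215",ray(t,*tz2(651,305),215))
print("collar126",ray(t,*tz(322,175),126))
c=ray(t,*tz(322,175),126); cv2.imwrite("pics/r1.png",rect(t,c,126,60))
c=ray(t,*tz2(279,334),12); cv2.imwrite("pics/r2.png",rect(t,c,12,60));cv2.imwrite("pics/r3.png",rect(s,c,12,60))
sz=lambda x,y:(170+x/4.283,150+y/4.286)
print("side ring",ray(s,*sz(447,427),12),"collar",ray(s,*sz(289,84),126),"nose",ray(s,*sz(449,325),107))
E
```

```text
ring z12 [483.98473802 -45.29405611  12.        ]
nose z107 [483.42111096 -45.09985075 107.        ]
brass z70 [476.03103203 -32.91482295  70.        ] [492.98988787 -58.73859528  70.        ]
hub top [ 602.95510522 -130.06412132  190.        ] knob215 [ 494.93910626 -229.20409485  215.        ]
collar126 [571.28677822 233.50571766 126.        ]
side ring [481.08585757 -51.27275184  12.        ] collar [569.41446797 224.64963493 126.        ] nose [484.25546687 -48.89758765 107.        ]
```

View pics/r1.png

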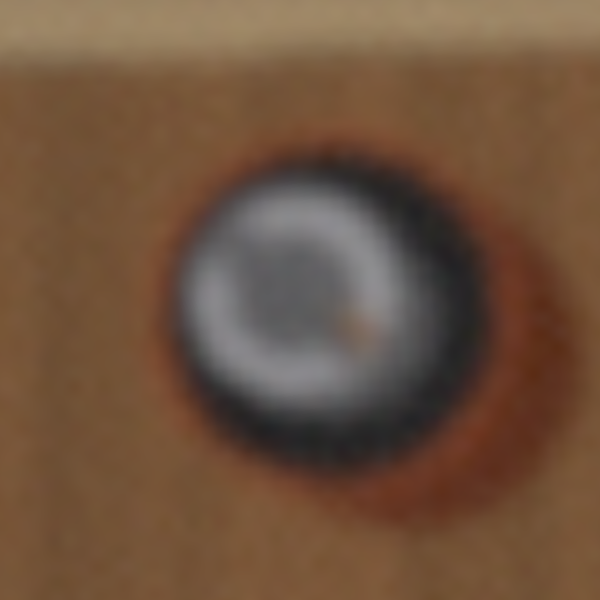

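View pics/r2.png

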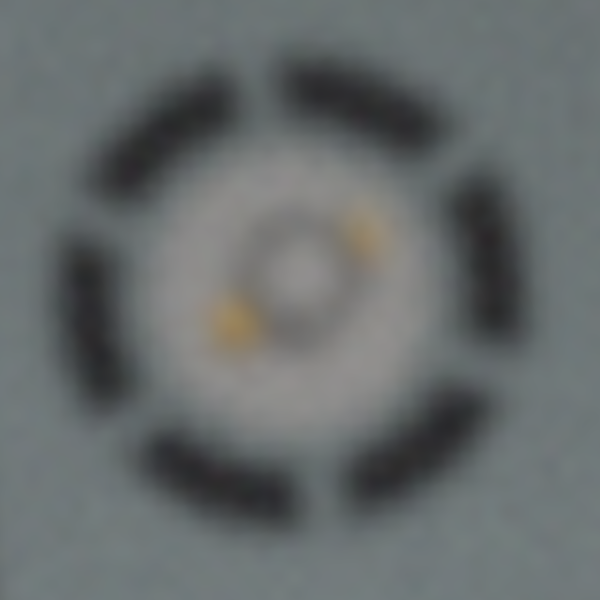

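View pics/r3.png

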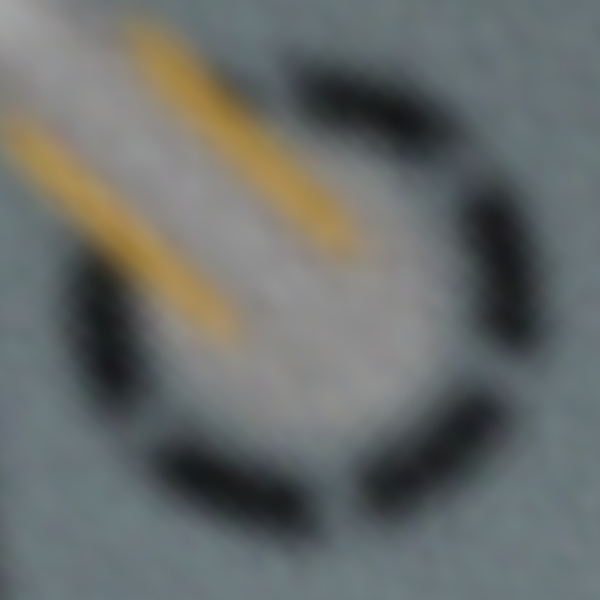

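```bash
cat >> h.py <<'E'
def go(target,yaw=None,show=True):
    from cell import get_state
    s=get_state(); p=s["tool_pos"]; M=R.from_euler('xyz',s["tool_rot"]).as_matrix()
    d=M.T@(np.array(target)-p)
    y=np.degrees(s["tool_rot"][2])
    print("t %.2f pos %s rpy %s"%(s["t"],p.round(1),np.degrees(s["tool_rot"]).round(2)),"j7 %.2f"%s["joint_pos"][6],"F",s["ft_force"].round(1),"M",s["moment"].round(2),"w %.1f"%s["grip_width"])
    print("tool delta mm",d.round(1),"units",(d/50).round(3))
    if yaw is not None:
        e=R.from_matrix(M.T@R.from_euler('xyz',[180,0,yaw],degrees=True).as_matrix()).as_rotvec(degrees=True)
        print("turn deg",e.round(2),"units",(e/6).round(3))
E
python3 -c "
from h import *
go([570.5,233.2,205],140)
t=pickle.load(open('top0.pkl','rb'))
g=rect(t,[571.3,233.5],126,25,500);g=cv2.cvtColor(g,6);g=cv2.convertScaleAbs(cv2.createCLAHE(4,(2,2)).apply(g));cv2.imwrite('pics/r4.png',g)"
```

```text
t 0.10 pos [200.6 644.1 204.9] rpy [-1.7993e+02  1.0000e-02  1.6271e+02] j7 -0.07 F [-0.7 -0.4  0.4] M [-0.01  0.03 -0.05] w 94.3
tool delta mm [-4.754e+02 -2.824e+02  2.000e-01] units [-9.507e+00 -5.647e+00  5.000e-03]
turn deg [-6.000e-02  2.000e-02  2.271e+01] units [-1.100e-02  3.000e-03  3.784e+00]
```

View pics/r4.png

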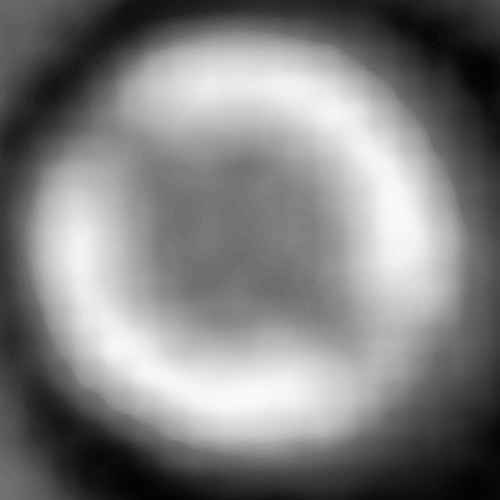

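>>> jog_arm(moves=[[[0,0,0,-0.8,-0.47,0,94],[0,0,0,-0.8,-0.47,0,94],[0,0,0,-0.8,-0.47,0,94],[0,0,0,-0.8,-0.47,0,94],[0,0,0,-0.8,-0.47,0,94],[0,0,0,-0.8,-0.47,0,94]]])

```text
t: 0.7
tool_pos: [387.2, 435.7, 201.7]
tool_rot: [-3.137, -0.003, 2.852]
ft_force: [1.5, 1.1, -0.1]
grip_width: 93.8
```

>>> jog_arm(moves=[[[0,0,0,-0.8,-0.47,0,94],[0,0,0,-0.8,-0.47,0,94],[0,0,0,-0.8,-0.47,0,94],[0,0,0,-0.8,-0.47,0,94],[0,0,0,-0.8,-0.47,0,94],[0,0,1,0,0,0,94],[0,0,1,0,0,0,94],[0,0,1,0,0,0,94]]])

```text
t: 1.5
tool_pos: [554.9, 248.0, 200.5]
tool_rot: [-3.134, 0.0, 2.519]
ft_force: [-0.0, 0.8, 0.1]
grip_width: 94.0
```

```bash
python3 -c "
from h import *
go([570.5,233.2,150],140)"
```

```text
t 1.50 pos [554.9 248.  200.5] rpy [-1.7954e+02  2.0000e-02  1.4432e+02] j7 0.53 F [-0.   0.8  0.1] M [ 0.01 -0.04 -0.02] w 94.0
tool delta mm [-21.3  -2.5  50.5] units [-0.426 -0.051  1.01 ]
turn deg [-0.46  0.03  4.32] units [-0.077  0.006  0.72 ]
```

>>> jog_arm(moves=[[[-0.08,0,0,-0.43,-0.05,0.4,94],[0,0,1,0,0,0,94],[0,0,1,0,0,0,94],[0,0,1,0,0,0,94],[0,0,1,0,0,0,94],[0,0,1,0,0,0,94],[0,0,1,0,0,0,94],[0,0,1,0,0,0,94]]])

```text
t: 2.3
tool_pos: [570.1, 231.3, 177.2]
tool_rot: [-3.138, 0.002, 1.753]
ft_force: [0.9, -0.1, -1.1]
grip_width: 94.0
```

>>> jog_arm(moves=[[[0,0,1,0,0,0,94],[0,0,1,0,0,0,94],[0,0,1,0,0,0,94],[0,0,1,0,0,0,94],[0,0,1,0,0,0,94],[0,0,1,0,0,0,94],[0,0,0,0,0,0,94]]])

```text
t: 3.0
tool_pos: [568.4, 231.1, 175.1]
tool_rot: [-3.138, 0.007, 1.097]
ft_force: [0.5, -0.6, 0.8]
grip_width: 94.0
```

```bash
python3 -c "
from h import *
go([570.5,233.2,98],60)
from cell import *
print(get_state()['joint_pos'].round(2))
f=grab_frame('side');cv2.imwrite('pics/s1.png',f['frame'][:,:,::-1]);f=grab_frame('top');cv2.imwrite('pics/t1.png',f['frame'][:,:,::-1])
"
```

```text
t 3.00 pos [568.4 231.1 175.1] rpy [-179.78    0.41   62.83] j7 -0.70 F [ 0.5 -0.6  0.8] M [-0.09  0.06  0.  ] w 94.0
tool delta mm [ 3.4  1.2 77.1] units [0.067 0.024 1.542]
turn deg [-0.21  0.42  2.82] units [-0.035  0.07   0.471]
[-0.99  0.42  0.65  1.8  -0.29  1.03 -0.7 ]
```

View pics/s1.png

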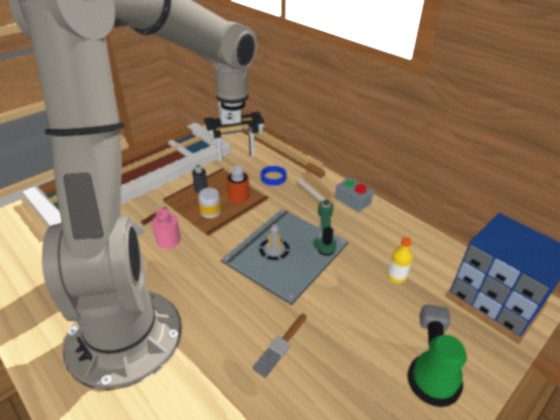

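>>> jog_arm(moves=[[[0,0.07,0,0.07,0.02,0.5,94],[0,0,0,0,0,0.5,94],[0,0,0,0,0,0.45,94],[0,0,0,0,0,0.0,94]]])

```text
t: 3.5
tool_pos: [571.2, 234.5, 101.3]
tool_rot: [-3.138, -0.003, 1.115]
ft_force: [-0.1, 0.1, -0.0]
grip_width: 93.9
```

```bash
python3 -c "
from h import *
go([570.5,233.2,98],60)
from cell import *
f=grab_frame('side');i=f['frame'][:,:,::-1];cv2.imwrite('pics/s2.png',cv2.resize(i[100:240,160:300],(600,600)))
f=grab_frame('top');i=f['frame'][:,:,::-1];cv2.imwrite('pics/t2.png',cv2.resize(i[130:230,140:240],(600,600)))
"
```

```text
t 3.50 pos [571.2 234.5 101.3] rpy [-1.798e+02 -1.700e-01  6.389e+01] j7 -0.62 F [-0.1  0.1 -0. ] M [-0.09  0.15  0.02] w 93.9
tool delta mm [-1.5 -0.   3.3] units [-0.03  -0.     0.066]
turn deg [-0.2  -0.16  3.89] units [-0.034 -0.026  0.649]
```

View pics/s2.png

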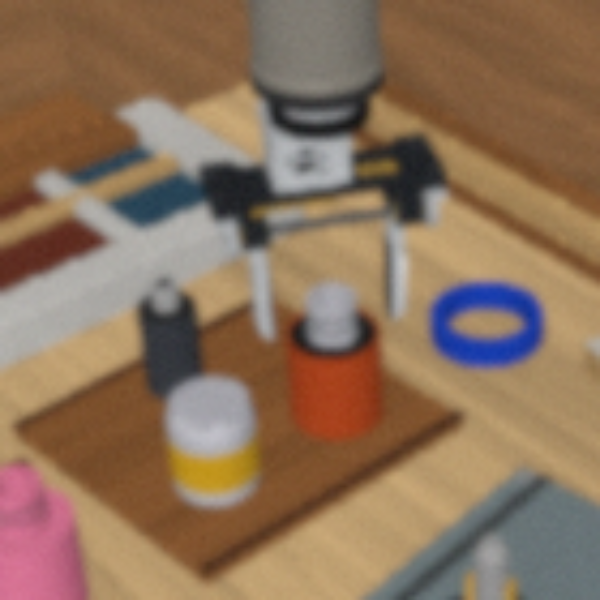

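View pics/t2.png

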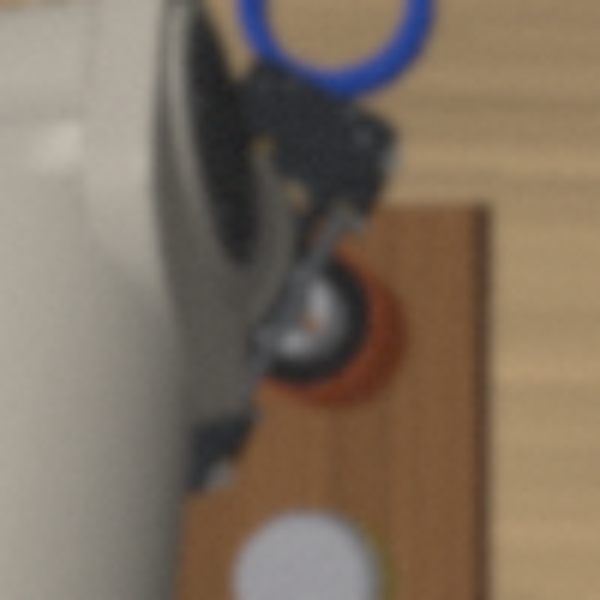

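>>> jog_arm(moves=[[[0,0,0,0,0,0.06,50],[0,0,0,0,0,0,30],[0,0,0,0,0,0,30],[0,0,0,0,0,0,30],[0,0,0,0,0,0,30],[0,0,0,0,0,0,30]]])

```text
t: 4.2
tool_pos: [574.8, 235.8, 105.2]
tool_rot: [3.14, -0.011, 1.116]
ft_force: [-0.2, 0.3, 0.2]
grip_width: 48.8
```

```bash
python3 -c "
from h import *
go([570.5,233.2,98],60)"
```

```text
t 4.20 pos [574.8 235.8 105.2] rpy [179.93  -0.62  63.93] j7 -0.62 F [-0.2  0.3  0.2] M [-0.04  0.09 -0.02] w 48.8
tool delta mm [-4.3 -2.8  7.2] units [-0.086 -0.055  0.143]
turn deg [ 0.05 -0.62  3.93] units [ 0.008 -0.103  0.655]
```

>>> jog_arm(moves=[[[0,-0.1,0,-0.08,-0.04,0.12,30],[0,0,0,0,0,0,30],[0,0,0,0,0,0,30]]])

```text
t: 4.5
tool_pos: [571.1, 232.7, 98.6]
tool_rot: [3.14, 0.001, 1.116]
ft_force: [0.9, 0.4, 5.0]
grip_width: 39.1
```

```bash
python3 -c "
from h import *
go([570.5,233.2,98],60)"
```

```text
t 4.50 pos [571.1 232.7  98.6] rpy [1.7991e+02 4.0000e-02 6.3920e+01] j7 -0.62 F [0.9 0.4 5. ] M [-0.01 -0.07 -0.03] w 39.1
tool delta mm [ 0.1 -0.8  0.6] units [ 0.003 -0.015  0.013]
turn deg [0.09 0.04 3.92] units [0.015 0.006 0.653]
```

>>> jog_arm(moves=[[[0,0,0,0,0,-0.06,60],[0,0,0,0,0,0,60],[0,0,0,0,0,0,60],[0,0,-1,0,0,0,60],[0,0,-1,0,0,0,60],[0,0,-1,0,0,0,60],[0,0,-1,0,0,0,60],[0,0,-1,0,0,0,60]]])

```text
t: 5.3
tool_pos: [570.6, 233.2, 101.8]
tool_rot: [3.141, 0.002, 1.658]
ft_force: [-0.3, 0.5, -0.1]
grip_width: 59.5
```

```bash
python3 -c "
from h import *
go([571.1,232.7,100],154)"
```

```text
t 5.30 pos [570.6 233.2 101.8] rpy [1.7998e+02 1.0000e-01 9.4970e+01] j7 -0.17 F [-0.3  0.5 -0.1] M [-0.11  0.01  0.  ] w 59.5
tool delta mm [-0.5  0.4  1.8] units [-0.01   0.009  0.036]
turn deg [-4.000e-02  1.000e-01 -5.903e+01] units [-6.000e-03  1.700e-02 -9.838e+00]
```

>>> jog_arm(moves=[[[0,0,-1,0,0,0,60],[0,0,-1,0,0,0,60],[0,0,-1,0,0,0,60],[0,0,-1,0,0,0,60],[0,0,-1,0,0,0,60],[0,0,-1,0,0,0,60],[0,0,-1,0,0,0,60],[0,0,-1,0,0,0,60]]])

```text
t: 6.1
tool_pos: [570.5, 233.1, 102.3]
tool_rot: [-3.141, 0.001, 2.531]
ft_force: [0.5, -0.4, 0.2]
grip_width: 60.0
```

```bash
python3 -c "
from h import *
go([571.1,232.7,99],154)"
```

```text
t 6.10 pos [570.5 233.1 102.3] rpy [-1.7995e+02  7.0000e-02  1.4502e+02] j7 0.59 F [ 0.5 -0.4  0.2] M [-0.01 -0.01 -0.01] w 60.0
tool delta mm [-0.7 -0.   3.3] units [-0.014 -0.     0.066]
turn deg [-0.05  0.07 -8.98] units [-0.009  0.011 -1.497]
```

>>> jog_arm(moves=[[[0,0,0,0,0,0.05,30],[0,0,0,0,0,0.01,30],[0,0,0,0,0,0,30],[0,0,0,0,0,0,30],[0,0,0,0,0,0,30]]])

```text
t: 6.6
tool_pos: [570.9, 233.2, 99.2]
tool_rot: [3.142, 0.001, 2.524]
ft_force: [1.0, 0.2, 1.1]
grip_width: 39.4
```

```bash
python3 -c "
from h import *
go([571.1,232.7,200],144)"
```

```text
t 6.60 pos [570.9 233.2  99.2] rpy [1.8000e+02 7.0000e-02 1.4463e+02] j7 0.59 F [1.  0.2 1.1] M [-0.02 -0.08 -0.04] w 39.4
tool delta mm [  -0.6   -0.3 -100.8] units [-0.012 -0.006 -2.017]
turn deg [0.   0.07 0.63] units [0.    0.012 0.105]
```

>>> jog_arm(moves=[[[0,0,0,0,0,-0.3,30],[0,0,0,0,0,-0.7,30],[0,0,0,0,0,-0.7,30],[0,0,0,0,0,-0.7,30],[0,0,0,0,0,0,30]]])

```text
t: 7.1
tool_pos: [568.7, 232.0, 224.9]
tool_rot: [-3.136, -0.001, 2.521]
ft_force: [0.6, 0.3, -4.4]
grip_width: 39.0
```

```bash
python3 -c "
from h import *
go([484.8,-45,225],220)"
```

```text
t 7.10 pos [568.7 232.  224.9] rpy [-1.7968e+02 -4.0000e-02  1.4446e+02] j7 0.55 F [ 0.6  0.3 -4.4] M [ 0.08 -0.09  0.03] w 39.0
tool delta mm [ -92.7 -274.1    1.4] units [-1.855 -5.483  0.027]
turn deg [ -0.25  -0.25 -75.54] units [ -0.042  -0.041 -12.589]
```

>>> jog_arm(moves=[[[0,0,0,-0.2,-0.6,0,30],[0,0,0,-0.28,-0.82,0,30],[0,0,0,-0.28,-0.82,0,30],[0,0,0,-0.28,-0.82,0,30],[0,0,0,-0.28,-0.82,0,30],[0,0,0,-0.28,-0.82,0,30],[0,0,0,-0.15,-0.5,0,30],[0,0,0,0,0,0,30]]])

```text
t: 7.9
tool_pos: [481.1, -39.5, 226.0]
tool_rot: [-3.135, -0.004, 2.521]
ft_force: [2.0, 1.0, -5.1]
grip_width: 39.5
```

>>> jog_arm(moves=[[[0,0,-1,0,0,0,30],[0,0,-1,0,0,0,30],[0,0,-1,0,0,0,30],[0,0,-1,0,0,0,30],[0,0,-1,0,0,0,30],[0,0,-1,0,0,0,30],[0,0,0,0,0,0,30]]])

```text
t: 8.6
tool_pos: [478.3, -37.6, 225.1]
tool_rot: [-3.14, -0.012, -3.112]
ft_force: [-0.1, -0.5, -3.9]
grip_width: 39.4
```

```bash
python3 -c "
from h import *
go([484.8,-45,215],220)
from cell import *
print(get_state()['joint_pos'].round(2))
for n in('side','top'):
    f=grab_frame(n);i=f['frame'][:,:,::-1];cv2.imwrite('pics/%s3.png'%n,i);pickle.dump(f,open(n+'3.pkl','wb'))
"
```

```text
t 8.60 pos [478.3 -37.6 225.1] rpy [-179.92   -0.7  -178.33] j7 1.59 F [-0.1 -0.5 -3.9] M [ 0.07 -0.04  0.01] w 39.4
tool delta mm [-6.5 -7.6 10.1] units [-0.129 -0.151  0.201]
turn deg [  0.15  -0.71 -38.33] units [ 0.026 -0.118 -6.388]
[-0.41  0.09  0.38  2.02 -0.03  1.06  1.59]
```

View pics/side3.png

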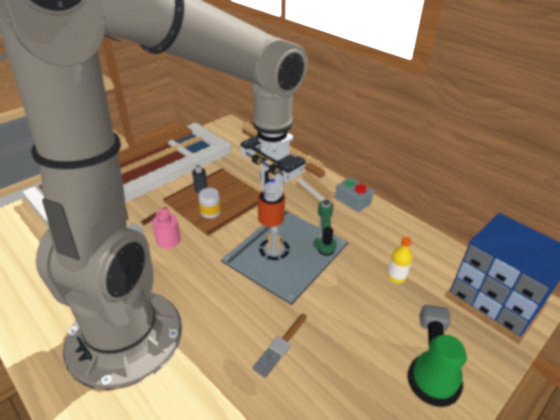

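View pics/top3.png

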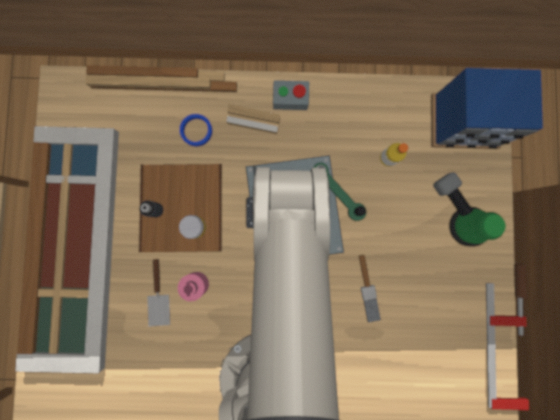

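>>> jog_arm(moves=[[[0,-0.1,-0.9,0,0,0,30],[0,0,-0.9,0,0,0,30],[0,0,-0.9,0,0,0,30],[0,0,-0.9,0,0,0,30],[0,0,-0.9,0,0,0,30],[0,0,-0.9,0,0,0,30],[0,0,-0.9,0,0,0,30],[0,0,0,0,0,0,30]]])

```text
t: 9.5
tool_pos: [477.5, -36.3, 224.6]
tool_rot: [3.14, -0.003, -2.458]
ft_force: [0.7, 0.0, -4.5]
grip_width: 39.5
```

```bash
python3 -c "
from h import *
go([484.7,-45.1,205],220)"
```

```text
t 9.50 pos [477.5 -36.3 224.6] rpy [ 179.93   -0.18 -140.84] j7 2.23 F [ 0.7  0.  -4.5] M [-0.    0.01 -0.01] w 39.5
tool delta mm [ -0.  -11.4  19.6] units [-0.001 -0.228  0.393]
turn deg [ 0.07 -0.18 -0.84] units [ 0.012 -0.031 -0.14 ]
```

>>> jog_arm(moves=[[[0,0,-0.14,0,-0.23,0.2,30],[0,0,0,0,0,0.2,30],[0,0,0,0,0,0,30]]])

```text
t: 9.8
tool_pos: [484.7, -44.7, 203.9]
tool_rot: [3.14, -0.003, -2.456]
ft_force: [0.0, -0.7, -4.3]
grip_width: 39.4
```

```bash
python3 -c "
from h import *
go([484.7,-45.1,190],220)
from cell import *
f=grab_frame('side');pickle.dump(f,open('side4.pkl','wb'));i=f['frame'][:,:,::-1];cv2.imwrite('pics/s4.png',cv2.resize(i[150:290,200:340],(600,600),interpolation=cv2.INTER_CUBIC))
"
```

```text
t 9.80 pos [484.7 -44.7 203.9] rpy [ 179.91   -0.18 -140.73] j7 2.27 F [ 0.  -0.7 -4.3] M [0.07 0.12 0.01] w 39.4
tool delta mm [ 0.2 -0.3 13.9] units [ 0.004 -0.007  0.278]
turn deg [ 0.09 -0.17 -0.73] units [ 0.015 -0.029 -0.121]
```

View pics/s4.png

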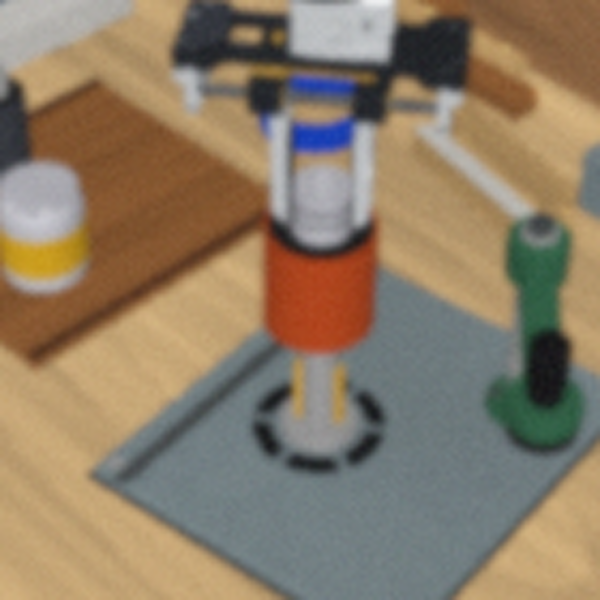

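>>> jog_arm(moves=[[[0,0,-0.1,0,0,0.1,30],[0,0,0,0,0,0.1,30],[0,0,0,0,0,0.1,30],[0,0,0,0,0,0.1,30]]])

```text
t: 10.25
tool_pos: [485.2, -43.9, 184.2]
tool_rot: [3.141, -0.001, -2.447]
ft_force: [0.9, -0.4, -3.9]
grip_width: 39.5
```

```bash
python3 -c "
from h import *
go([484.7,-45.1,160],220)"
```

```text
t 10.25 pos [485.2 -43.9 184.2] rpy [ 1.7997e+02 -5.0000e-02 -1.4020e+02] j7 2.29 F [ 0.9 -0.4 -3.9] M [-0.1  -0.15  0.02] w 39.5
tool delta mm [ 1.1 -0.6 24.2] units [ 0.022 -0.012  0.484]
turn deg [ 0.03 -0.05 -0.2 ] units [ 0.006 -0.009 -0.034]
```

>>> jog_arm(moves=[[[0,0,0,0.02,-0.01,0.1,30],[0,0,0,0,0,0.1,30],[0,0,0,0,0,0.1,30],[0,0,0,0,0,0.1,30]]])

```text
t: 10.65
tool_pos: [485.2, -45.1, 162.6]
tool_rot: [-3.141, -0.0, -2.447]
ft_force: [0.9, 0.5, -4.2]
grip_width: 39.2
```

```bash
python3 -c "
from h import *
go([484.7,-45.1,155],220)"
```

```text
t 10.65 pos [485.2 -45.1 162.6] rpy [-1.7999e+02 -1.0000e-02 -1.4022e+02] j7 2.30 F [ 0.9  0.5 -4.2] M [-0.   -0.15  0.  ] w 39.2
tool delta mm [0.4 0.3 7.6] units [0.008 0.006 0.152]
turn deg [-0.01 -0.01 -0.22] units [-0.002 -0.001 -0.037]
```

>>> jog_arm(moves=[[[0,0,0,0,0,0.06,30],[0,0,0,0,0,0.06,30],[0,0,0,0,0,0.05,30]]])

```text
t: 10.95
tool_pos: [485.1, -45.0, 153.0]
tool_rot: [3.142, -0.0, -2.447]
ft_force: [0.8, 0.2, -4.8]
grip_width: 39.3
```

```bash
python3 -c "
from h import *
go([484.7,-45.1,155],220)"
```

```text
t 10.95 pos [485.1 -45.  153. ] rpy [ 1.7999e+02 -2.0000e-02 -1.4023e+02] j7 2.31 F [ 0.8  0.2 -4.8] M [ 0.29 -0.24  0.03] w 39.3
tool delta mm [ 0.4  0.2 -2. ] units [ 0.008  0.004 -0.04 ]
turn deg [ 0.01 -0.02 -0.23] units [ 0.001 -0.004 -0.038]
```

>>> jog_arm(moves=[[[0,0,0,0,0,0.06,30],[0,0,0,0,0,0.05,30]]])

```text
t: 11.15
tool_pos: [485.2, -44.8, 147.1]
tool_rot: [3.141, -0.0, -2.447]
ft_force: [0.8, -0.2, -3.7]
grip_width: 39.1
```

```bash
python3 -c "
from h import *
go([484.7,-45.1,107],220)"
```

```text
t 11.15 pos [485.2 -44.8 147.1] rpy [ 1.7999e+02 -1.0000e-02 -1.4022e+02] j7 2.31 F [ 0.8 -0.2 -3.7] M [ 0.23 -0.15 -0.06] w 39.1
tool delta mm [ 0.6  0.1 40.1] units [0.012 0.002 0.802]
turn deg [ 0.01 -0.01 -0.22] units [ 0.001 -0.002 -0.037]
```

>>> jog_arm(moves=[[[0,0,0,0,0,0.08,30],[0,0,0,0,0,0.08,30],[0,0,0,0,0,0.08,30],[0,0,0,0,0,0.08,30]]])

```text
t: 11.55
tool_pos: [485.3, -44.7, 129.9]
tool_rot: [3.142, 0.0, -2.447]
ft_force: [-0.1, 0.5, -4.1]
grip_width: 39.4
```

```bash
python3 -c "
from h import *
go([484.7,-45.1,107],220)"
```

```text
t 11.55 pos [485.3 -44.7 129.9] rpy [ 1.8000e+02  1.0000e-02 -1.4022e+02] j7 2.33 F [-0.1  0.5 -4.1] M [ 0.21 -0.15  0.04] w 39.4
tool delta mm [ 0.7  0.1 22.9] units [0.014 0.002 0.459]
turn deg [ 0.    0.01 -0.22] units [ 0.     0.002 -0.036]
```

>>> jog_arm(moves=[[[0,0,0,0,0,0.08,30],[0,0,0,0,0,0.08,30],[0,0,0,0,0,0.08,30],[0,0,0,0,0,0.06,30],[0,0,0,0,0,0.04,30]]])

```text
t: 12.05
tool_pos: [485.3, -44.6, 111.1]
tool_rot: [3.141, -0.0, -2.447]
ft_force: [1.2, 0.7, -3.0]
grip_width: 39.5
```

```bash
python3 -c "
from h import *
go([484.7,-45.1,107],220)"
```

```text
t 12.05 pos [485.3 -44.6 111.1] rpy [ 179.98   -0.   -140.21] j7 2.34 F [ 1.2  0.7 -3. ] M [ 0.32 -0.17 -0.  ] w 39.5
tool delta mm [ 0.8 -0.   4.1] units [ 0.015 -0.     0.082]
turn deg [ 0.02 -0.   -0.21] units [ 0.003 -0.001 -0.035]
```

>>> jog_arm(moves=[[[0,0,0,0,0,0.04,30],[0,0,0,0,0,0.04,30],[0,0,0,0,0,0.03,30]]])

```text
t: 12.35
tool_pos: [485.8, -43.7, 106.4]
tool_rot: [3.141, 0.001, -2.447]
ft_force: [-13.4, 7.2, 44.7]
grip_width: 39.2
```

```bash
python3 -c "
from h import *
go([484.7,-45.1,107],220)
from cell import *
f=grab_frame('side');i=f['frame'][:,:,::-1];cv2.imwrite('pics/s5.png',cv2.resize(i[150:290,200:340],(600,600),interpolation=cv2.INTER_CUBIC))
"
```

```text
t 12.35 pos [485.8 -43.7 106.4] rpy [ 1.7994e+02  8.0000e-02 -1.4019e+02] j7 2.35 F [-13.4   7.2  44.7] M [2.25 3.55 0.15] w 39.2
tool delta mm [ 1.8 -0.3 -0.6] units [ 0.035 -0.006 -0.013]
turn deg [ 0.06  0.08 -0.19] units [ 0.01   0.013 -0.032]
```

View pics/s5.png

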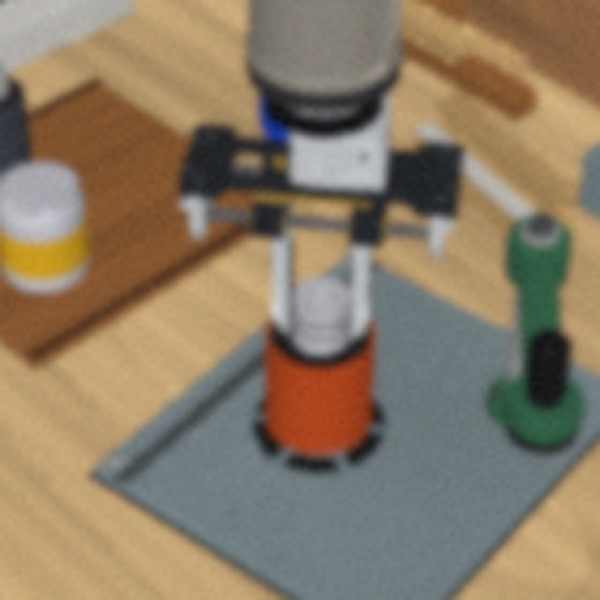

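>>> jog_arm(moves=[[[0,0,0,0,0,-0.02,30],[0,0,0,0,0,0,60],[0,0,0,0,0,0,60],[0,0,0,0,0,0,60],[0,0,0,0,0,-0.02,60]]])

```text
t: 12.9
tool_pos: [486.3, -43.9, 109.1]
tool_rot: [3.141, 0.002, -2.447]
ft_force: [-1.0, 0.6, -0.1]
grip_width: 59.7
```

```bash
python3 -c "
from h import *
go([484.7,-45.1,240],220)"
```

```text
t 12.90 pos [486.3 -43.9 109.1] rpy [ 1.7998e+02  1.4000e-01 -1.4020e+02] j7 2.34 F [-1.   0.6 -0.1] M [ 0.06  0.03 -0.05] w 59.7
tool delta mm [   1.7    0.2 -130.9] units [ 0.033  0.003 -2.618]
turn deg [ 0.02  0.14 -0.2 ] units [ 0.004  0.024 -0.033]
```

>>> jog_arm(moves=[[[0,0,0,0,0,-0.3,60],[0,0,0,0,0,-0.7,60],[0,0,0,0,0,-0.7,60],[0,0,0,0,0,-0.7,60],[0,0,0,0,0,-0.7,60]]])

```text
t: 13.4
tool_pos: [483.2, -44.9, 265.3]
tool_rot: [3.137, -0.006, -2.448]
ft_force: [-0.6, 0.0, 0.3]
grip_width: 60.0
```

```bash
python3 -c "
from h import *
go([494,-230.7,250],222.5)
from cell import *
for n in ('side','top'):
    f=grab_frame(n);i=f['frame'][:,:,::-1];pickle.dump(f,open(n+'6.pkl','wb'))
    cv2.imwrite('pics/%s6.png'%n,cv2.resize(i[150:290,200:340] if n=='side' else i[140:260,260:380],(600,600),interpolation=cv2.INTER_CUBIC))
"
```

```text
t 13.40 pos [483.2 -44.9 265.3] rpy [ 179.76   -0.35 -140.25] j7 2.25 F [-0.6  0.   0.3] M [0.11 0.04 0.02] w 60.0
tool delta mm [ 110.5 -149.8   15.3] units [ 2.209 -2.997  0.306]
turn deg [ 0.25 -0.34 -2.75] units [ 0.042 -0.057 -0.458]
```

View pics/side6.png

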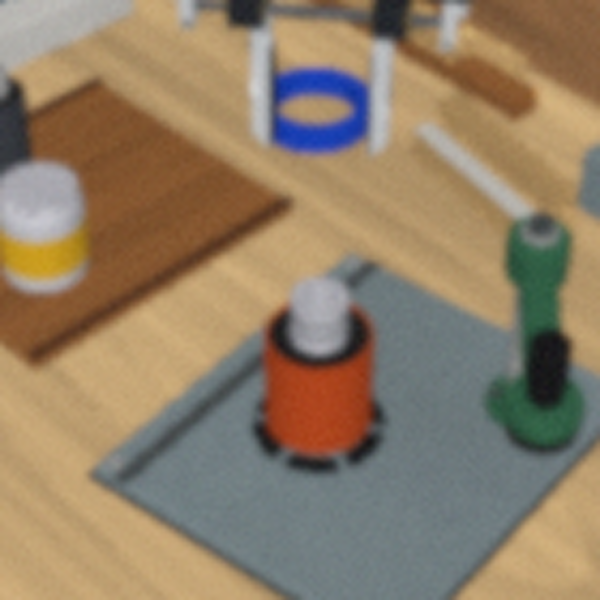

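View pics/top6.png

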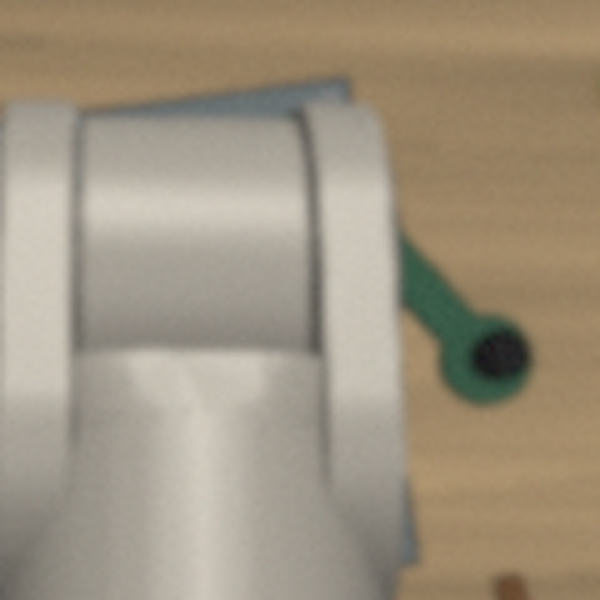

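```bash
python3 -c "
from h import *
t=pickle.load(open('top6.pkl','rb'));s=pickle.load(open('side6.pkl','rb'))
def blob(f,x0,x1,y0,y1):
    g=f['frame'].max(2); m=np.zeros_like(g); m[y0:y1,x0:x1]=(g[y0:y1,x0:x1]<50)
    ys,xs=np.nonzero(m); print(len(xs),xs.min(),xs.max(),ys.min(),ys.max()); return xs.mean(),ys.mean()
a=blob(t,350,372,203,222); b=blob(s,320,337,225,247)
print(a,b,tri(t,a,s,b),ray(t,*a,191),ray(t,*a,203),ray(s,*b,191))
p=[603-.8,-130-1.5,190]; print(np.hypot(*(ray(t,*a,200)[:2]-[603,-130])))
go([494,-230.7,250],222.5)
"
```

```text
72 355 364 206 215
135 323 331 227 244
(np.float64(359.40277777777777), np.float64(210.58333333333334)) (np.float64(327.1111111111111), np.float64(235.57777777777778)) [ 497.3414851  -232.67794045  187.76387804] [ 497.45721469 -232.29389653  191.        ] [ 496.70358544 -229.72979829  203.        ] [ 494.20036494 -234.51337864  191.        ]
146.05893085490118
t 13.50 pos [485.6 -44.9 268.1] rpy [ 1.7995e+02 -1.0000e-02 -1.4025e+02] j7 2.25 F [ 0.3 -0.1  0.1] M [0.05 0.03 0.05] w 60.1
tool delta mm [ 112.3 -148.3   18. ] units [ 2.247 -2.965  0.359]
turn deg [ 0.05 -0.01 -2.75] units [ 0.008 -0.002 -0.459]
```

>>> jog_arm(moves=[[[0,0,-0.15,0.45,-0.6,0,60],[0,0,-0.15,0.6,-0.8,0,60],[0,0,-0.15,0.6,-0.8,0,60],[0,0,0,0.6,-0.8,0,60],[0,0,0,0.1,-0.1,0,60]]])

```text
t: 14.0
tool_pos: [501.0, -241.9, 267.5]
tool_rot: [-3.141, 0.002, -2.402]
ft_force: [0.4, 0.5, -0.4]
grip_width: 60.0
```

```bash
python3 -c "
from h import *
go([495,-232.5,179],222.5)"
```

```text
t 14.00 pos [ 501.  -241.9  267.5] rpy [-1.7994e+02  1.1000e-01 -1.3762e+02] j7 2.73 F [ 0.4  0.5 -0.4] M [0.09 0.01 0.01] w 60.0
tool delta mm [-1.8 11.1 88.5] units [-0.035  0.222  1.77 ]
turn deg [-0.06  0.11 -0.12] units [-0.01   0.018 -0.02 ]
```

>>> jog_arm(moves=[[[0,0,1,-0.03,0.22,0,60],[0,0,1,0,0,0,60],[0,0,1,0,0,0,60],[0,0,1,0,0,0,60],[0,0,0,0,0,0,60]]])

```text
t: 14.5
tool_pos: [492.0, -237.5, 264.1]
tool_rot: [3.141, -0.002, -2.846]
ft_force: [-0.2, -0.3, -0.0]
grip_width: 60.0
```

```bash
python3 -c "
from h import *
go([495,-232.5,179],198)
from cell import *
for n in ('side','top'):
    f=grab_frame(n);i=f['frame'][:,:,::-1];pickle.dump(f,open(n+'7.pkl','wb'))
    cv2.imwrite('pics/%s7.png'%n,cv2.resize(i[130:270,250:390] if n=='side' else i[140:260,280:400],(600,600),interpolation=cv2.INTER_CUBIC))
"
```

```text
t 14.50 pos [ 492.  -237.5  264.1] rpy [ 1.7997e+02 -1.1000e-01 -1.6305e+02] j7 2.28 F [-0.2 -0.3 -0. ] M [0.04 0.02 0.  ] w 60.0
tool delta mm [-4.4  3.9 85.1] units [-0.089  0.077  1.702]
turn deg [ 0.03 -0.11 -1.05] units [ 0.005 -0.018 -0.174]
```

View pics/side7.png

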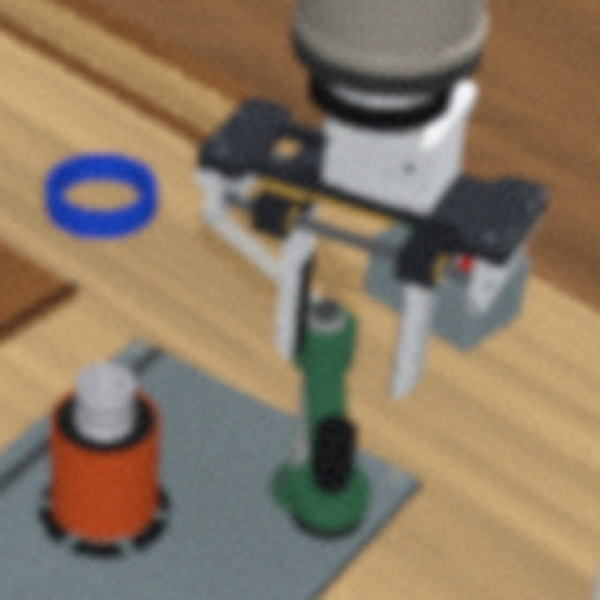

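View pics/top7.png

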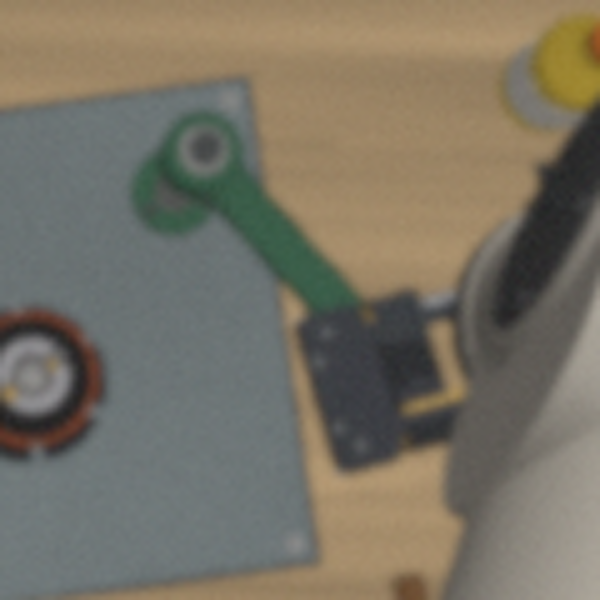

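>>> jog_arm(moves=[[[0,0,0,-0.09,0.08,0.4,60],[0,0,0,0,0,0.2,60],[0,0,0,0,0,0,60]]])

```text
t: 14.9
tool_pos: [495.4, -232.3, 233.4]
tool_rot: [3.142, -0.001, -2.832]
ft_force: [0.2, 0.1, -0.1]
grip_width: 59.9
```

```bash
python3 -c "
from h import *
go([495,-232.5,179],198)
from cell import *
for n in ('side',):
    f=grab_frame(n);i=f['frame'][:,:,::-1]
    cv2.imwrite('pics/%s8.png'%n,cv2.resize(i[130:270,250:390] if n=='side' else i[140:260,280:400],(600,600),interpolation=cv2.INTER_CUBIC))
"
```

```text
t 14.90 pos [ 495.4 -232.3  233.4] rpy [ 1.8000e+02 -7.0000e-02 -1.6227e+02] j7 2.30 F [ 0.2  0.1 -0.1] M [0.03 0.02 0.01] w 59.9
tool delta mm [ 0.3 -0.1 54.4] units [ 7.000e-03 -1.000e-03  1.088e+00]
turn deg [ 0.   -0.07 -0.27] units [ 0.001 -0.012 -0.045]
```

View pics/side8.png

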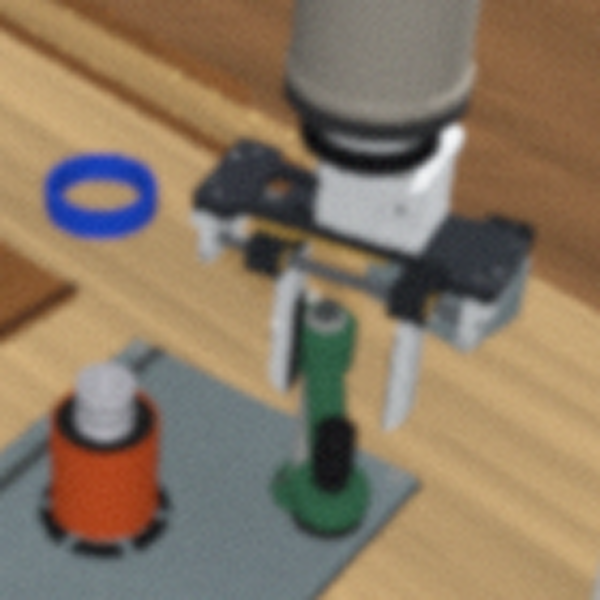

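Straddling the knob as seen from the side; descending.

>>> jog_arm(moves=[[[0,0,0,0,0,0.3,60],[0,0,0,0,0,0.3,60],[0,0,0,0,0,0.3,60],[0,0,0,0,0,0.1,60]]])

```text
t: 15.35
tool_pos: [497.1, -233.8, 185.9]
tool_rot: [-3.139, 0.003, -2.829]
ft_force: [-0.1, 0.6, -0.3]
grip_width: 59.8
```

```bash
python3 -c "
from h import *
go([495,-232.5,179],198)
from cell import *
for n in ('side','top'):
    f=grab_frame(n);i=f['frame'][:,:,::-1]
    cv2.imwrite('pics/%s9.png'%n,cv2.resize(i[130:270,250:390] if n=='side' else i[140:260,280:400],(600,600),interpolation=cv2.INTER_CUBIC))
"
```

```text
t 15.35 pos [ 497.1 -233.8  185.9] rpy [-1.7986e+02  1.7000e-01 -1.6210e+02] j7 2.33 F [-0.1  0.6 -0.3] M [ 0.02 -0.02 -0.04] w 59.8
tool delta mm [1.6 1.9 6.9] units [0.031 0.038 0.137]
turn deg [-0.14  0.17 -0.1 ] units [-0.024  0.028 -0.017]
```

View pics/side9.png

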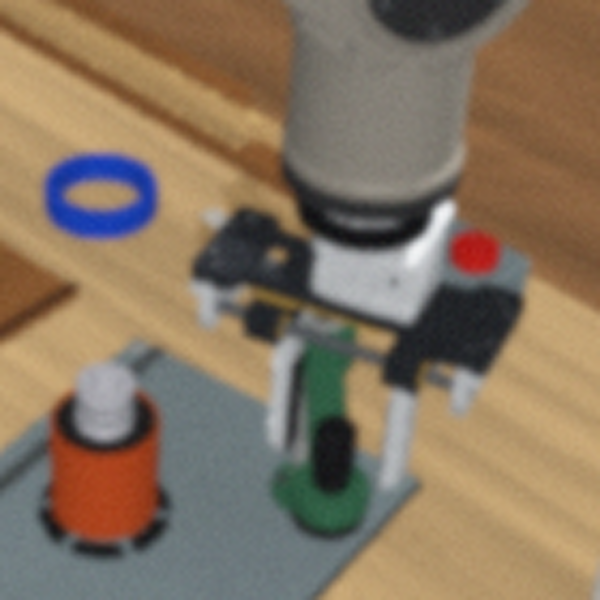

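>>> jog_arm(moves=[[[0,0,0,0.02,0.02,0.1,40],[0,0,0,0,0,0,40],[0,0,0,0,0,0,40],[0,0,1,0.11,0.29,0,40],[0,0,1,0.11,0.29,0,40]]])

```text
t: 15.95
tool_pos: [479.2, -210.1, 183.7]
tool_rot: [-3.137, 0.007, -3.045]
ft_force: [0.1, -1.2, -0.8]
grip_width: 39.9
```

```bash
cat >> h.py <<'E'
P=np.array([602.5,-134.5])
def arc(step,z=181,r=147):
    from cell import get_state
    s=get_state();d=s["tool_pos"][:2]-P; th=np.degrees(np.arctan2(d[1],d[0]))%360
    print("theta %.1f r %.1f"%(th,np.hypot(*d)))
    a=np.radians(th-step); go([*(P+r*np.array([np.cos(a),np.sin(a)])),z],th-24.5-step)
E
python3 -c "
from h import *
arc(6)
from cell import *
for n in ('side',):
    f=grab_frame(n);i=f['frame'][:,:,::-1]
    cv2.imwrite('pics/%s10.png'%n,cv2.resize(i[130:270,250:390] if n=='side' else i[140:260,280:400],(600,600),interpolation=cv2.INTER_CUBIC))
"
```

```text
theta 211.5 r 144.6
t 15.95 pos [ 479.2 -210.1  183.7] rpy [-179.74    0.42 -174.46] j7 2.07 F [ 0.1 -1.2 -0.8] M [-0.34 -0.07 -0.06] w 39.9
tool delta mm [ 8.2 13.1  2.6] units [0.163 0.263 0.051]
turn deg [-0.24  0.43  4.53] units [-0.04   0.072  0.755]
```

View pics/side10.png

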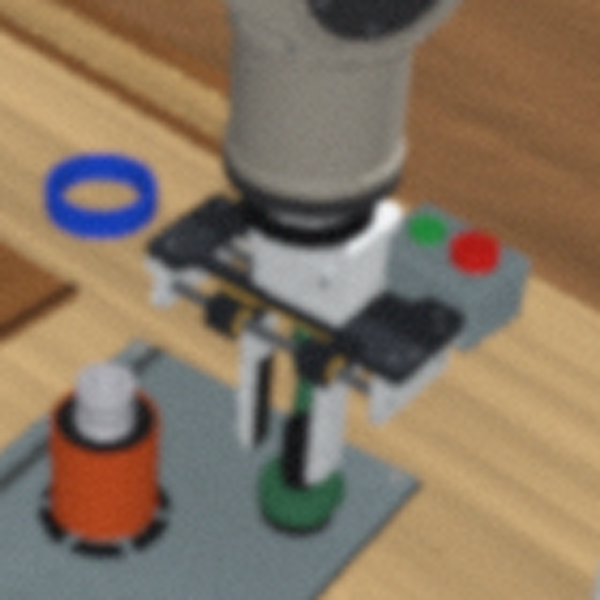

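>>> jog_arm(moves=[[[0,0.05,0.8,0.15,0.27,0.03,40],[0,0,1,0.11,0.29,0,40],[0,0,1,0.11,0.29,0,40]]])

```text
t: 16.3
tool_pos: [460.0, -167.1, 183.0]
tool_rot: [-3.138, 0.005, 2.933]
ft_force: [-0.3, -0.6, -1.2]
grip_width: 40.3
```

```bash
python3 -c "
from h import *
arc(6)"
```

```text
theta 192.9 r 146.2
t 16.30 pos [ 460.  -167.1  183. ] rpy [-179.8     0.26  168.05] j7 1.67 F [-0.3 -0.6 -1.2] M [-0.3   0.04 -0.06] w 40.3
tool delta mm [ 6.4 14.   1.9] units [0.129 0.279 0.038]
turn deg [-0.18  0.27  5.69] units [-0.031  0.045  0.948]
```

>>> jog_arm(moves=[[[0,0.03,1,0.12,0.29,0.02,40],[0,0,1,0.11,0.29,0,40],[0,0,1,0.11,0.29,0,40]]])

```text
t: 16.6
tool_pos: [456.3, -120.5, 182.7]
tool_rot: [-3.139, 0.002, 2.61]
ft_force: [-1.9, -1.9, -2.5]
grip_width: 40.3
```

```bash
python3 -c "
from h import *
arc(6)"
```

```text
theta 174.5 r 146.8
t 16.60 pos [ 456.3 -120.5  182.7] rpy [-1.7982e+02  1.3000e-01  1.4954e+02] j7 1.23 F [-1.9 -1.9 -2.5] M [-0.39  0.38 -0.02] w 40.3
tool delta mm [ 5.9 14.2  1.6] units [0.119 0.284 0.033]
turn deg [-0.17  0.14  5.51] units [-0.028  0.023  0.919]
```

>>> jog_arm(moves=[[[0,0.02,1,0.12,0.29,0.02,40],[0,0,1,0.11,0.29,0,40],[0,0,1,0.11,0.29,0,40]]])

```text
t: 16.9
tool_pos: [467.7, -74.7, 182.2]
tool_rot: [-3.138, -0.0, 2.288]
ft_force: [-3.4, -1.5, -1.3]
grip_width: 39.8
```

```bash
python3 -c "
from h import *
arc(6)
from cell import *
for n in ('side',):
    f=grab_frame(n);i=f['frame'][:,:,::-1]
    cv2.imwrite('pics/%s11.png'%n,cv2.resize(i[150:290,210:350] if n=='side' else i[140:260,280:400],(600,600),interpolation=cv2.INTER_CUBIC))
"
```

```text
theta 156.1 r 147.5
t 16.90 pos [467.7 -74.7 182.2] rpy [-1.7980e+02 -1.0000e-02  1.3107e+02] j7 0.81 F [-3.4 -1.5 -1.3] M [-0.22  0.61 -0.07] w 39.8
tool delta mm [ 5.3 14.5  1.2] units [0.107 0.289 0.024]
turn deg [-0.2   0.    5.47] units [-0.034  0.     0.912]
```

View pics/side11.png

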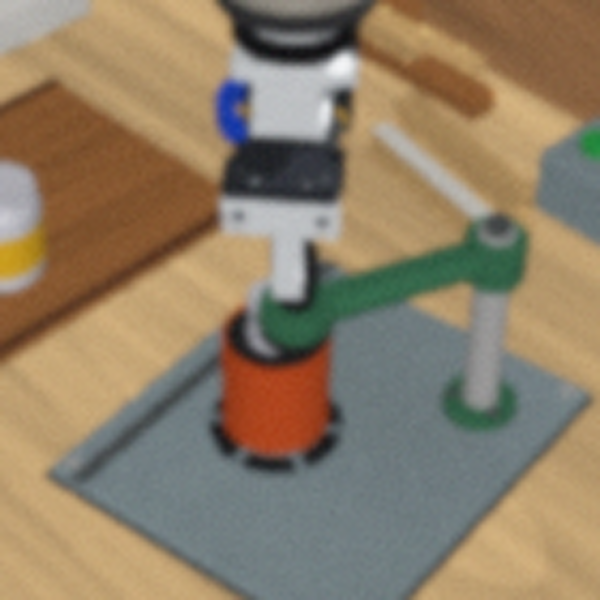

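>>> jog_arm(moves=[[[0,0,1,0.11,0.29,0.02,40],[0,0,0.7,0.07,0.2,0,40]]])

```text
t: 17.15
tool_pos: [482.5, -50.4, 181.7]
tool_rot: [-3.139, 0.0, 2.105]
ft_force: [-2.8, 1.0, -1.0]
grip_width: 40.0
```

```bash
python3 -c "
from h import *
arc(3)"
```

```text
theta 145.0 r 146.6
t 17.15 pos [482.5 -50.4 181.7] rpy [-1.7984e+02  1.0000e-02  1.2063e+02] j7 0.59 F [-2.8  1.  -1. ] M [-0.03  0.79 -0.07] w 40.0
tool delta mm [3.4 6.9 0.7] units [0.067 0.138 0.014]
turn deg [-0.16  0.01  3.16] units [-0.027  0.002  0.526]
```

>>> jog_arm(moves=[[[0,0,0.3,0.04,0.1,0,40],[0,0,0.2,0.02,0.07,0,40]]])

```text
t: 17.35
tool_pos: [488.5, -43.0, 181.9]
tool_rot: [-3.138, -0.0, 2.057]
ft_force: [-2.7, -0.4, 0.1]
grip_width: 39.9
```

```bash
python3 -c "
from h import *
arc(3)"
```

```text
theta 141.2 r 146.2
t 17.35 pos [488.5 -43.  181.9] rpy [-1.7979e+02 -2.0000e-02  1.1784e+02] j7 0.54 F [-2.7 -0.4  0.1] M [ 0.1   0.72 -0.04] w 39.9
tool delta mm [3.6 6.8 0.8] units [0.072 0.136 0.017]
turn deg [-0.21 -0.02  4.1 ] units [-0.035 -0.003  0.683]
```

>>> jog_arm(moves=[[[0,0,0.2,0.03,0.06,0,40],[0,0,0.1,0.02,0.05,0,40]]])

```text
t: 17.55
tool_pos: [491.7, -39.1, 181.8]
tool_rot: [-3.136, -0.0, 2.026]
ft_force: [-11.9, -12.5, 7.6]
grip_width: 40.0
```

```bash
python3 -c "
from h import *
arc(3)"
```

```text
theta 139.3 r 146.2
t 17.55 pos [491.7 -39.1 181.8] rpy [-1.7969e+02 -2.0000e-02  1.1610e+02] j7 0.50 F [-11.9 -12.5   7.6] M [-2.9   3.08  0.11] w 40.0
tool delta mm [3.6 6.8 0.7] units [0.071 0.137 0.015]
turn deg [-0.31 -0.01  4.33] units [-0.052 -0.002  0.721]
```

>>> jog_arm(moves=[[[0,0,0,0.01,0.01,0,40],[0,0,0,0,0,0,40],[0,0,0,-0.03,-0.12,0,44],[0,0,0,0,0,0,50],[0,0,0,0,0,0,50]]])

```text
t: 18.05
tool_pos: [487.4, -44.5, 182.5]
tool_rot: [-3.137, 0.001, 2.027]
ft_force: [0.6, 0.1, 0.4]
grip_width: 49.7
```

```bash
python3 -c "
from h import *
arc(3)
from cell import *
for n in ('side',):
    f=grab_frame(n);i=f['frame'][:,:,::-1]
    cv2.imwrite('pics/%s12.png'%n,cv2.resize(i[150:290,210:350] if n=='side' else i[140:260,280:400],(600,600),interpolation=cv2.INTER_CUBIC))
"
```

```text
theta 142.0 r 146.1
t 18.05 pos [487.4 -44.5 182.5] rpy [-1.7975e+02  5.0000e-02  1.1616e+02] j7 0.51 F [0.6 0.1 0.4] M [-0.01  0.    0.03] w 49.7
tool delta mm [4.  6.6 1.5] units [0.079 0.133 0.029]
turn deg [-0.25  0.05  1.7 ] units [-0.041  0.008  0.284]
```

View pics/side12.png

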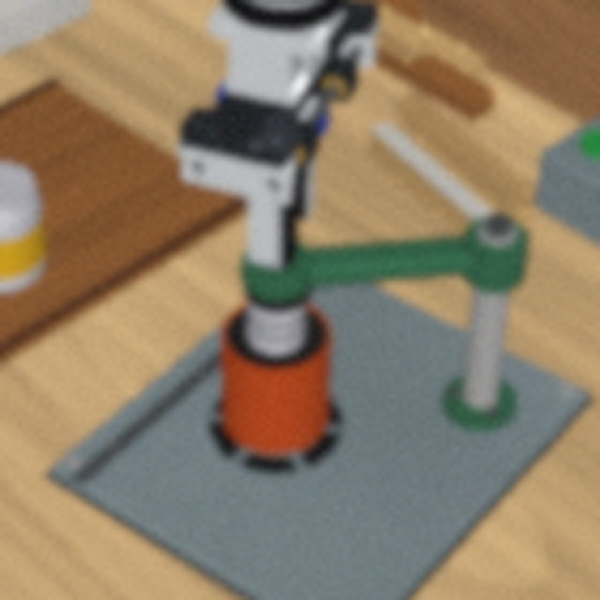

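Free of force, pad over the drum. Rising and moving aside for a final look.

>>> jog_arm(moves=[[[0,0,0,0,0,-0.2,50],[0,0,0,0,0,-0.6,50],[0,0,0,0,0,-0.7,50],[0,0,0,0,0,-0.7,50],[0,0,0,0,0,0,50]]])

```text
t: 18.6
tool_pos: [487.7, -44.5, 299.0]
tool_rot: [-3.137, 0.002, 2.027]
ft_force: [0.2, 0.3, -1.2]
grip_width: 50.3
```

```bash
python3 -c "
from h import *
go([500,200,290])"
```

```text
t 18.60 pos [487.7 -44.5 299. ] rpy [-1.7971e+02  9.0000e-02  1.1613e+02] j7 0.43 F [ 0.2  0.3 -1.2] M [-0.05 -0.01 -0.01] w 50.3
tool delta mm [214.1 118.8   8.1] units [4.282 2.376 0.161]
```

>>> jog_arm(moves=[[[0,0,0,0.8,0.45,0,50],[0,0,0,0.8,0.45,0,50],[0,0,0,0.8,0.45,0,50],[0,0,0,0.8,0.45,0,50],[0,0,0,0.8,0.45,0,50],[0,0,0,0,0,0,50],[0,0,0,0,0,0,50]]])

```text
t: 19.3
tool_pos: [501.5, 192.7, 301.4]
tool_rot: [3.141, 0.002, 2.024]
ft_force: [-0.2, -0.9, 0.2]
grip_width: 49.9
```

```bash
python3 -c "
from h import *
from cell import *
go([500,200,290])
for n in ('side','top'):
    f=grab_frame(n);i=f['frame'][:,:,::-1];pickle.dump(f,open(n+'13.pkl','wb'))
    cv2.imwrite('pics/%s13.png'%n,i)
    cv2.imwrite('pics/%s13z.png'%n,cv2.resize(i[150:290,210:350] if n=='side' else i[150:270,230:350],(600,600),interpolation=cv2.INTER_CUBIC))
"
```

```text
t 19.30 pos [501.5 192.7 301.4] rpy [1.7996e+02 1.2000e-01 1.1597e+02] j7 0.00 F [-0.2 -0.9  0.2] M [-0.11 -0.    0.02] w 49.9
tool delta mm [ 7.2  1.9 11.4] units [0.144 0.037 0.228]
```

View pics/side13z.png

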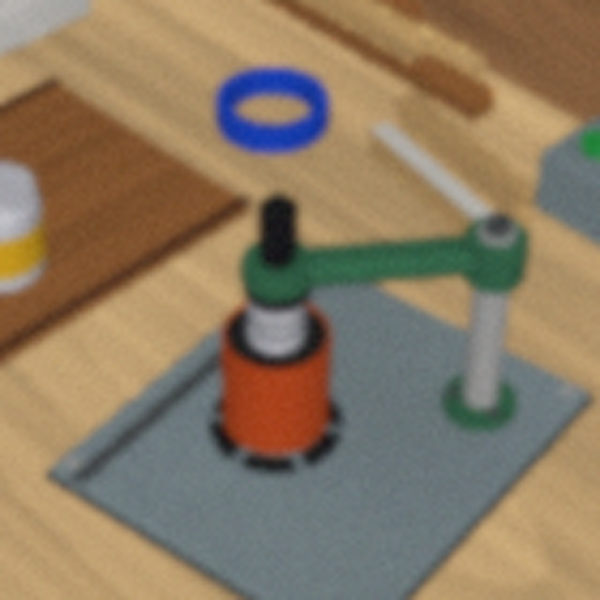

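View pics/top13z.png

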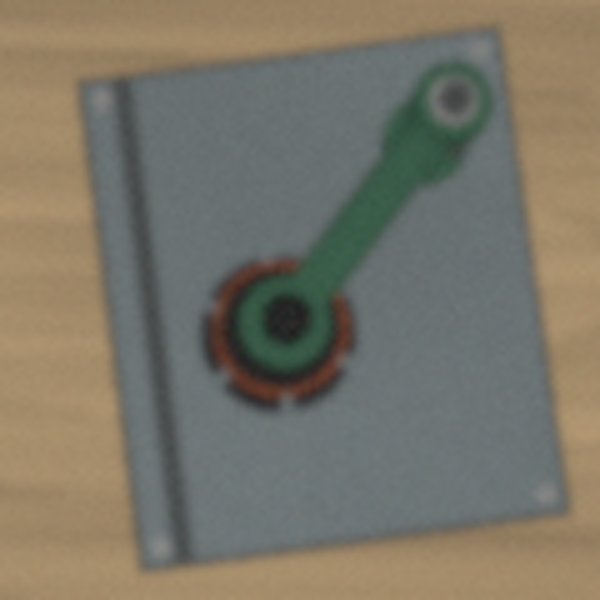

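View pics/top13.png

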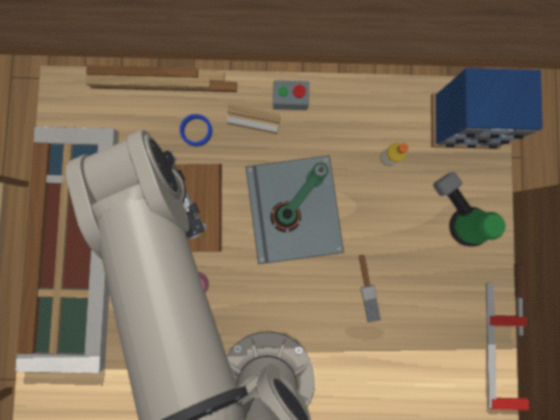

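```bash
python3 -c "
from h import *
t=pickle.load(open('top13.pkl','rb'))
k=ray(t,230+286/5,150+318/5,203)[:2]-[.8,1.5];h=ray(t,230+455/5,150+98/5,200)[:2]-[.8,1.5]
print(k,h)
sp=np.array([484.9,-45]);a=lambda v:np.degrees(np.arctan2(v[1],v[0]))
print(a(k-P)%360,a(sp-P)%360)
from cell import close_job; print(close_job())"
```

```text
[483.46142129 -45.44055391] [ 600.50218961 -130.95747233]
143.19777448808125 142.72689064075718
the job is handed in; nothing more can be done
None
```

The drum is home on the spindle flange, the green keeper arm is against its stop over it, and the job is handed in at about 19.5 s. No verdict came back, so what follows rests on my own readings.

**Drum:**
- I gripped the collar twice, about 80° apart, to centre it, then lifted it and turned it about 75° above the spindle. The keyways met the keys on the first descent, so no turning under pressure was needed.
- It came to rest at the height expected for home, TCP at 106.4 mm against 107 mm. The wrist read about 45 N (limit for drum on spindle: 80 N), more than the light press intended.
- After release, the top view showed the brass keys inside the keyways.

**Keeper:**
- I swung it with the fingers loosely around the knob until the push rose to about 17 N at the stop, then backed off and let go.
- In the last picture it lay about 0.5° (0.01 rad) from the spindle direction, against 0.06 rad allowed.

**End state:** The last wrist reading was under 1 N, with the gripper 190 mm above the board and touching nothing. No other object looked moved in the pictures. At the end the arm hid the board and the things on it from the top camera; only part of the tin and board was seen from the side.

**Checks that fell short or disagreed:**
- The two cameras differed by about 3 mm on the spindle position, so I used the average.
- Joint 7 read 2.73 rad, its range limit, for a moment on the way to the knob. I turned it back at once.

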